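# Lock the scraper away behind the safety-latched door

### The job

Lock the bare-bladed scraper away in the little wooden safety cabinet. Reach down through the narrow notch behind the top of its door, press the sprung hook down and, keeping it down, draw the door out; then put the scraper in the tray behind the door and push the door fully home so that the hook springs up and catches again. Leave the other loose tools where they are.

Things in the scene. Friction and masses are not known exactly. Their poses are not given: they have to be found in the camera images.
- cabinet: Low honey-brown wooden cabinet fixed to the worktop, 200 (x) x 190 (y) x 130 mm high. Origin: centre of its underside; x points from its front (grey door, robot's side) to its back, z up. Roof 12 mm thick, level with the door's top, with one notch at the middle of the front, 70 mm wide (y), 38 mm deep (x = -86, inner face of the shut door, to x = -48 mm). Door and tray slide out along -x.
- door (a joint): How far the door with its tray is drawn out, m: 0 fully home, 0.15 fully out. Slides with about 2 N of friction, stays where it is left. While the hook is up it can come out only about 2 mm.
- hook (a joint): How far the sprung hook is pressed down, m: 0 up (catching), 0.016 at its stop; spring 2.5 N at 0, 6 N at the stop. Past 0.010 its barb clears the keeper under the roof: hold it down for the door's first 35 mm of travel. When the door is pushed home the ramped barb ducks under the keeper by itself and springs up (about 7 N of push).
- hook_pad (a point): Centre of the top of the hook's steel thumb pad, 28 (x) x 36 (y) mm, in the notch, 20 mm below the tops of roof and door when up. Moves with the door; the pad begins 6 mm behind the door's inner face. Fingers that hold the pad down can draw the door by pushing its inner face towards the robot. Axes as the cabinet's.
- door_face (a point): Middle of the outer face of the door, 80 mm above the worktop; the door is 14 mm thick, 190 mm wide, its top edge 130 mm above the worktop, no handle. Moves with the door; axes as the cabinet's.
- tray_floor (a point): Point on the floor of the aluminium tray behind the door, 55 mm above the worktop, mid-width, behind the hook. Inside, the tray is 160 mm wide (y) and reaches 70 mm behind this point (+x) and 101 mm in front (to the door), but the hook hangs over its middle from 25 mm in front on. Walls 30 mm high. Fully out, the roof covers only its last 20 mm. Moves with the door; axes as the cabinet's.
- scraper_mid (a point): Centre of the flat scraper that lies on the worktop, 55 wide (x) x 110 long (y) x 10 mm thick, 5 mm above its underside. Its +y half is the 10 mm thick plastic handle, from y = -29 to +55 mm, up to 54 mm wide; the thin steel blade is at -y. It lies at any yaw. 80 g.
- pliers_mid (a point): Middle of a pair of pliers lying on the worktop, 50 x 159 (y) x 13 mm, a bystander, which may lie on either side of the cabinet.
- measure_mid (a point): Middle of a tape measure standing on the worktop to the right of the cabinet, 37 x 81 x 62 mm, a bystander.
Not all that is in view belongs to the job. Of the things that look like the part that bears scraper_mid, the largest one is meant.

How it is judged:
By the outcome, as a careful person would: the job done as asked, in the order asked, and still so for the second after the job is handed in, with the robot touching nothing.
It also fails if it takes over 61 s, if anything falls off the work surface, if the arm or the gripper's body presses on something with over 40 N, if the wrist force passes 120 N, or if a joint passes its speed limit or range.

### The arm

A 6-joint arm with a two-finger parallel gripper is mounted at the origin on the work surface; the furniture and walls round the work are solid. World frame = base frame: x ahead of the robot, y to its left, z up, the work surface at z = 0. Lengths are in m, angles in rad, forces in N, time in s.
With the tool pointing down it reaches from about 0.325 to 0.9 m from the base axis. Payload 6.1 kg.
Tool frame: the origin (TCP) lies midway between the tips of the shut fingers; the grasp point (between the pads) lies 19 mm behind it; x points along the fingers, y is the direction in which the jaws open and shut, and the axes are right-handed (so a half turn about x gives the same grasp; the last joint's range is limited). The gripper opens to 85 mm and grips with 20 to 120 N. Pads are 22 mm wide; open, the fingers measure 114 mm over their backs; the gripper's body (76 mm by 85 mm) begins 54 mm behind the grasp point. The pads swing forward as they close: fully open they stand 13 mm farther back than shut.
Start: joints at [1.198, 0.22, 1.526, -0, 1.395, -0.126], TCP at [0.153, 0.606, 0.231] pointing down, gripper open.
Joint ranges: [-2.98, 2.98], [-0.91, 2.08], [0.09, 2.57], [-1.24, 4.39], [0.2, 2.65], [-2.68, 2.68]. Speed limits (rad/s): [2.57, 2.57, 3.01, 3.14, 3.14, 3.14].

### API

Orientations are given as [roll, pitch, yaw] about the fixed x, y, z axes, in that order (R = Rz(yaw) Ry(pitch) Rx(roll)).
In Python, from plant import movep, move_l, set_joints, gripper_to, hold, inverse_kinematics, observe, get_image, get_calibration, Unreachable, job_done gives the robot as it stands. Calls block until the motion is done:
- movep(position, orientation): joint-space move of the TCP to a pose.
- move_l(position, feed=0.15, rotation=None, max_force=None): straight line of the TCP; rotation=None keeps the orientation; feed is the mean speed in m/s. With max_force (N) it stops when the force on the tool has changed by that much, and returns True; else False.
- set_joints(angles): joint-space move.
- gripper_to(opening, f_grip=None): finger opening in m; f_grip is the grip in N (None keeps the last); returns when the fingers have stopped.
- hold(seconds).
- inverse_kinematics(position, orientation): joint angles nearest the present ones, or None.
- observe(): the state.
- get_image(name): name is "scene" or "top" or "wrist"; returns (picture, depth): 480x640x3 uint8, red, green, blue; 480x640 float32, m along the optical axis (not along the pixel's ray), 0 where there is no reading.
- get_calibration(name): a dict with "intrinsics" (3x3 intrinsics, pixels), "world_from_camera" (4x4, takes a point from camera to world coordinates). Camera axes: x right, y down, z forward; pixel columns grow to the right and rows downward; lengths in m; the calibration is good to about 2 mm. A picture is of the moment at which its call begins: read the wrist's pose just before it. get_calibration takes no time and is no camera call; for the wrist camera it gives the pose at the moment of the call.
A pose or a line that the arm cannot do raises Unreachable and nothing moves.
- job_done(): hands the job in, once; it reports no verdict.
The state is a dict: "time_s": time; "q": joint angles; "joint_velocities": joint speeds; "joint_torque": joint torques, N m; "eef_pos": TCP position; "tcp_rot": TCP orientation; "ft_force": force on the tool from outside, world axes, zero at the start; "torque": the same for the moment, N m; "opening": finger opening in m.
Only numpy, scipy, OpenCV 4.12 (cv2) and the standard library are available. Lean on these libraries where they do the work, as an engineer would, in place of code of your own. Each camera call takes 0.05 s, during which the arm holds its last target.

## Working session

There is one attempt and no reset: what is moved stays moved. The work goes in short steps, each a Python script; the robot and the scene stay as the last script left them, time stands still between calls to the robot, and variables do not carry over. Pictures are saved under pics/ and viewed, and the job is handed in when it is done.

```bash
ls; mkdir -p pics; python3 - <<'E'
from plant import *
import cv2,numpy as np
for n in ["scene","top","wrist"]:
    c=get_calibration(n)
    im,d=get_image(n)
    cv2.imwrite(f"pics/{n}0.png",im[:,:,::-1]); np.savez(f"pics/{n}0.npz",im=im,d=d,K=c["intrinsics"],T=c["world_from_camera"])
    print(n,np.round(c["intrinsics"],1).tolist(),np.round(c["world_from_camera"],3).tolist(), d.min(),d.max())
s=observe();print(s)
E
```

```text
pics
scene [[555.5, 0.0, 314.8], [0.0, 555.5, 235.7], [0.0, 0.0, 1.0]] [[-1.0, 0.004, 0.03, 0.473], [-0.027, 0.377, -0.926, 1.511], [-0.015, -0.926, -0.377, 0.697], [0.0, 0.0, 0.0, 1.0]] 0.0 2.1747282
top [[590.0, 0.0, 307.8], [0.0, 590.0, 241.9], [0.0, 0.0, 1.0]] [[-0.012, -0.879, 0.476, -0.229], [-1.0, 0.016, 0.006, 0.045], [-0.013, -0.476, -0.879, 1.526], [0.0, 0.0, 0.0, 1.0]] 0.0 2.4651434
wrist [[334.0, 0.0, 319.0], [0.0, 334.0, 243.0], [0.0, 0.0, 1.0]] [[0.243, 0.933, 0.267, 0.086], [0.97, -0.233, -0.07, 0.624], [-0.003, 0.276, -0.961, 0.375], [0.0, 0.0, 0.0, 1.0]] 0.0 1.379403
{'time_s': 0.15, 'q': array([ 1.19788871e+00,  2.21094642e-01,  1.52739638e+00, -2.14450877e-05,
        1.39468415e+00, -1.26108499e-01]), 'joint_velocities': array([ 0.00022766, -0.00336301, -0.00596996,  0.00250614,  0.00151713,
        0.00038098]), 'joint_torque': array([ 9.88263491e-04, -4.97483754e+01, -3.89904428e+01, -3.71440874e-04,
        7.27741892e-03,  2.04449816e-05]), 'eef_pos': array([0.15252529, 0.60560111, 0.23039432]), 'tcp_rot': array([-1.68356778,  1.56921366, -1.93036312]), 'ft_force': array([0.6681018 , 0.87985121, 0.36428517]), 'torque': array([0.03124168, 0.00626858, 0.02442683]), 'opening': 0.0852622545300094}
```

View pics/scene0.png

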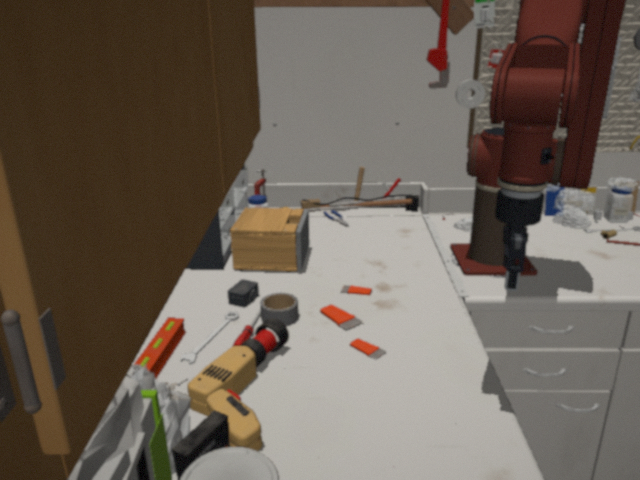

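View pics/top0.png

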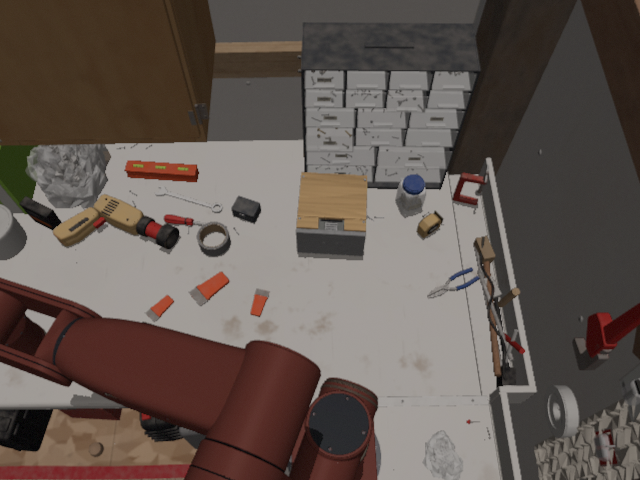

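View pics/wrist0.png

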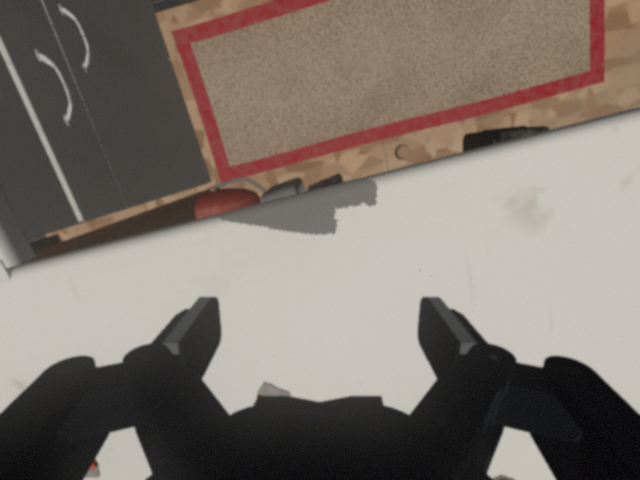

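The scene view shows the honey-brown cabinet at (270,238). Three orange scrapers are in view, so these could be confused:
- Top (210,287), which is scene (340,317).
- Top (160,306), which is scene (368,348).
- Top (259,302), which is scene (356,290).

I'll measure their sizes next.

```bash
cat > h.py <<'E'
import numpy as np,cv2
def load(n):
    z=np.load(f"pics/{n}.npz"); return z['im'],z['d'],z['K'],z['T']
def ray(uv,K,T,z):
    uv=np.atleast_2d(np.asarray(uv,float)); r=np.c_[uv,np.ones(len(uv))]@np.linalg.inv(K).T@T[:3,:3].T
    o=T[:3,3]; return o+r*((z-o[2])/r[:,2])[:,None]
def cloud(d,K,T):
    v,u=np.mgrid[:d.shape[0],:d.shape[1]]
    p=np.stack([(u-K[0,2])*d/K[0,0],(v-K[1,2])*d/K[1,1],d],-1)
    return p@T[:3,:3].T+T[:3,3]
def snap(n,name):
    from plant import get_image,get_calibration
    c=get_calibration(n); im,d=get_image(n)
    K,T=np.array(c["intrinsics"]),np.array(c["world_from_camera"])
    cv2.imwrite(f"pics/{name}.png",im[:,:,::-1]); np.savez(f"pics/{name}.npz",im=im,d=d,K=K,T=T)
    return im,d,K,T
E
python3 - <<'E'
from h import *
for n in ["top0","scene0"]:
    im,d,K,T=load(n)
    hsv=cv2.cvtColor(im,cv2.COLOR_RGB2HSV)
    m=cv2.inRange(hsv,(3,150,120),(14,255,255))
    cs,_=cv2.findContours(m,cv2.RETR_EXTERNAL,cv2.CHAIN_APPROX_NONE)
    P=cloud(d,K,T)
    for c in cs:
        if cv2.contourArea(c)<60: continue
        w=ray(c[:,0],K,T,0.01)[:,:2]
        r=cv2.minAreaRect((w*1000).astype(np.float32))
        mm=np.zeros_like(m);cv2.drawContours(mm,[c],-1,1,-1)
        print(n,c[:,0].mean(0).round(),r,'z',np.median(P[mm>0][:,2]).round(4))
im,d,K,T=load("top0")
P=cloud(d,K,T)
ok=(d>0)&(abs(P[...,2]-.13)<.006)&(P[...,0]>.3)&(P[...,0]<1)
n,l,st,ce=cv2.connectedComponentsWithStats(ok.astype(np.uint8))
for i in range(1,n):
    if st[i,4]>200:
        q=P[l==i]; print(st[i],q.min(0),q.max(0),q.mean(0),cv2.minAreaRect((q[:,:2]*1000).astype(np.float32)))
cv2.imwrite("pics/cab.png",cv2.resize(im[160:265,280:390,::-1],None,fx=5,fy=5,interpolation=cv2.INTER_CUBIC))
cv2.imwrite("pics/scr.png",cv2.resize(im[250:330,130:290,::-1],None,fx=5,fy=5,interpolation=cv2.INTER_CUBIC))
E
```

```text
top0 [162. 305.] ((400.0054016113281, 459.57635498046875), (32.45729064941406, 55.53462600708008), 45.94008255004883) z 0.008
top0 [258. 305.] ((395.1349792480469, 194.96511840820312), (33.216854095458984, 57.48869323730469), 74.332763671875) z 0.0084
top0 [212. 285.] ((459.3080749511719, 321.94830322265625), (48.126914978027344, 80.21591186523438), 38.70823669433594) z 0.0112
top0 [161. 168.] ((865.5433959960938, 514.9251098632812), (220.362060546875, 38.563453674316406), 83.99813842773438) z 0.0421
scene0 [364. 346.] ((405.16131591796875, 469.3446350097656), (35.639286041259766, 57.309417724609375), 49.20844650268555) z 0.0087
scene0 [158. 344.] ((860.7771606445312, 452.00335693359375), (204.70982360839844, 40.30898666381836), 83.90345001220703) z 0.0416
scene0 [337. 314.] ((466.3424377441406, 329.43267822265625), (50.58052444458008, 81.61885070800781), 43.34845733642578) z 0.0117
scene0 [359. 290.] ((400.338623046875, 205.3717041015625), (35.2614631652832, 55.84758377075195), 75.26545715332031) z 0.0092
[ 28 144  65  36 406] [0.74125911 0.69262159 0.12400252] [0.87272812 0.86686034 0.13597596] [0.79338093 0.77195822 0.12982222] ((800.5919189453125, 764.607421875), (91.16291809082031, 184.60662841796875), 21.45537567138672)
[512 165  31 130 245] [ 0.36495295 -0.54525233  0.124006  ] [ 0.77110508 -0.53627169  0.13596649] [ 0.5524532  -0.54017896  0.13016046] ((568.0274047851562, -540.9605712890625), (8.626489639282227, 406.1482238769531), 89.89013671875)
[ 296  172   71   66 3546] [ 0.53855968 -0.11557633  0.12401059] [0.75744229 0.085658   0.1359908 ] [ 0.6491461  -0.01563644  0.13098585] ((648.2567138671875, -14.266029357910156), (190.14976501464844, 206.37538146972656), 85.23170471191406)
```

View pics/cab.png

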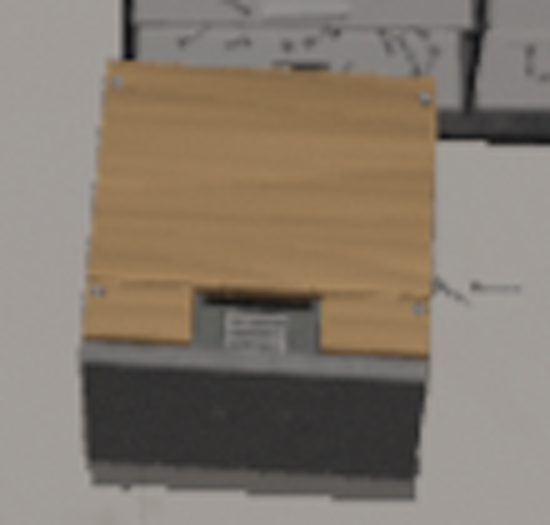

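View pics/scr.png

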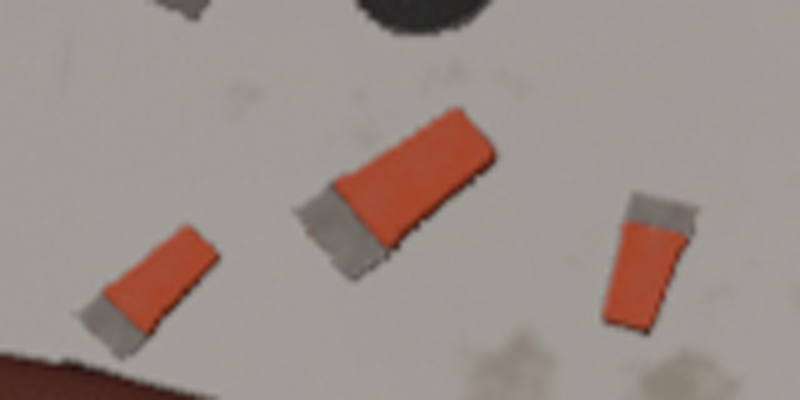

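I choose the middle scraper. Its handle measures 48x80 mm, against about 33x57 mm for the other two, and the close crop confirms it. Next I'll take closer looks with the wrist camera.

```bash
cat >> h.py <<'E'
from scipy.spatial.transform import Rotation as Ro
def down(adeg):
    a=np.radians(adeg);c,s=np.cos(a),np.sin(a)
    R=np.array([[0,c,s],[0,s,-c],[-1,0,0]])
    return Ro.from_matrix(R).as_euler('xyz')
E
python3 - <<'E'
from h import *
from plant import *
s=observe()
print(Ro.from_euler('xyz',s['tcp_rot']).as_matrix().round(2))
for a in (85,-95,39,-141,-5,175):
  for p in ([.57,-.01,.3],[.4,-.01,.3],[.46,.32,.1]):
    print(a,p,inverse_kinematics(p,down(a)))
E
```

```text
[[-0.    0.24  0.97]
 [-0.    0.97 -0.24]
 [-1.   -0.   -0.  ]]
85 [0.57, -0.01, 0.3] [-0.15585617  0.0524134   1.58406416  0.          1.5051151  -1.63938603]
85 [0.4, -0.01, 0.3] [-0.22271924 -0.38542403  1.96755531  0.          1.55946138 -1.7062491 ]
85 [0.46, 0.32, 0.1] [ 4.67070199e-01  1.99495162e-01  1.81117565e+00 -4.44089210e-16
  1.13092184e+00 -1.01645967e+00]
-95 [0.57, -0.01, 0.3] [-0.15585617  0.0524134   1.58406416  0.          1.5051151   1.50220662]
-95 [0.4, -0.01, 0.3] [-0.22271924 -0.38542403  1.96755531  0.          1.55946138  1.43534355]
-95 [0.46, 0.32, 0.1] [ 4.67070199e-01  1.99495162e-01  1.81117565e+00 -4.44089210e-16
  1.13092184e+00  2.12513299e+00]
39 [0.57, -0.01, 0.3] [-0.15585617  0.0524134   1.58406416  0.          1.5051151  -0.83653458]
39 [0.4, -0.01, 0.3] [-0.22271924 -0.38542403  1.96755531  0.          1.55946138 -0.90339765]
39 [0.46, 0.32, 0.1] [ 4.67070199e-01  1.99495162e-01  1.81117565e+00 -4.44089210e-16
  1.13092184e+00 -2.13608210e-01]
-141 [0.57, -0.01, 0.3] [-1.55856169e-01  5.24133990e-02  1.58406416e+00 -4.44089210e-16
  1.50511510e+00  2.30505808e+00]
-141 [0.4, -0.01, 0.3] [-2.22719238e-01 -3.85424032e-01  1.96755531e+00 -4.44089210e-16
  1.55946138e+00  2.23819501e+00]
-141 [0.46, 0.32, 0.1] None
-5 [0.57, -0.01, 0.3] [-1.55856169e-01  5.24133990e-02  1.58406416e+00 -4.44089210e-16
  1.50511510e+00 -6.85897062e-02]
-5 [0.4, -0.01, 0.3] [-2.22719238e-01 -3.85424032e-01  1.96755531e+00 -4.44089210e-16
  1.55946138e+00 -1.35452776e-01]
-5 [0.46, 0.32, 0.1] [ 4.67070199e-01  1.99495162e-01  1.81117565e+00 -4.44089210e-16
  1.13092184e+00  5.54336661e-01]
175 [0.57, -0.01, 0.3] None
175 [0.4, -0.01, 0.3] None
175 [0.46, 0.32, 0.1] [ 4.67070199e-01  1.99495162e-01  1.81117565e+00 -4.44089210e-16
  1.13092184e+00 -2.58725599e+00]<sys>:0: UserWarning: Gimbal lock detected. Setting third angle to zero since it is not possible to uniquely determine all angles.
```

```bash
python3 -W ignore - <<'E'
from h import *
from plant import *
movep([.46,.325,.23],down(38.7)); hold(.2)
snap("wrist","w_scr")
movep([.57,-.005,.30],down(85)); hold(.2)
snap("wrist","w_cab"); 
gripper_to(0); print(observe()['time_s'],observe()['eef_pos'],observe()['ft_force'],observe()['opening'])
E
```

```text
4.2917 [ 0.57000333 -0.00504111  0.29998426] [-0.75242884  0.43925876  0.01987169] -0.00014483152131174407
```

View pics/w_scr.png

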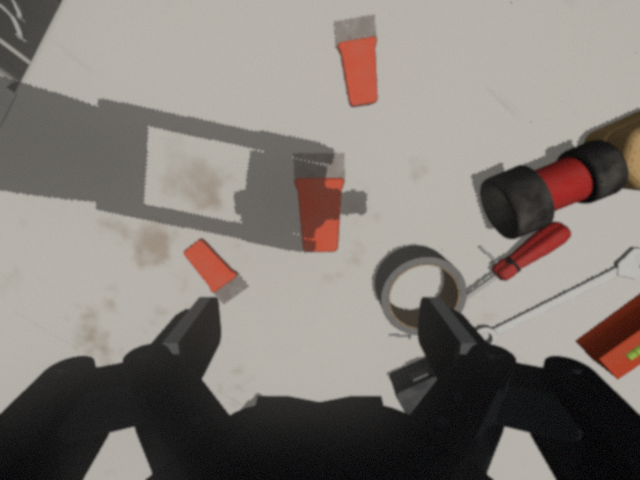

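View pics/w_cab.png

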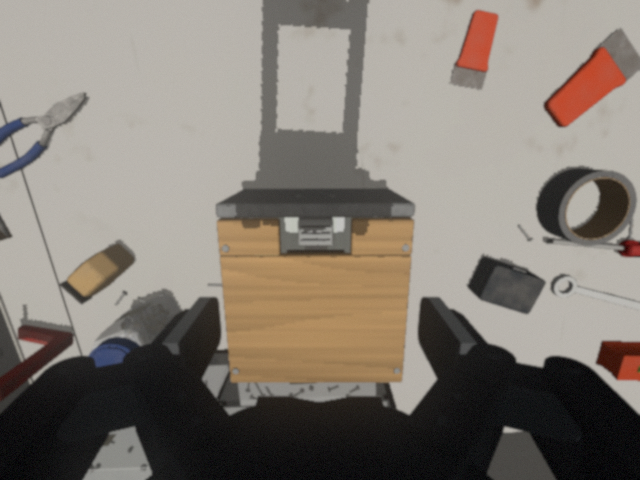

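The wrist view over the cabinet shows the roof at (315,300), with the notch and pad at (315,235). The wrist view over the scraper shows it at (320,205), partly in shadow.

```bash
python3 - <<'E'
from h import *
im,d,K,T=load("w_cab"); hsv=cv2.cvtColor(im,cv2.COLOR_RGB2HSV)
m=cv2.inRange(hsv,(8,80,70),(25,255,255)); 
n,l,st,ce=cv2.connectedComponentsWithStats(m); i=np.argmax(st[1:,4])+1; print(st[i])
cs,_=cv2.findContours((l==i).astype(np.uint8),cv2.RETR_EXTERNAL,cv2.CHAIN_APPROX_NONE); c=max(cs,key=cv2.contourArea)[:,0]
w=ray(c,K,T,.13)[:,:2]
r=cv2.minAreaRect((w*1000).astype(np.float32)); print(r)
def line(sel):
    vx,vy,x,y=cv2.fitLine(w[sel].astype(np.float32),cv2.DIST_HUBER,0,.001,.001).ravel(); return np.array([x,y]),np.degrees(np.arctan2(vy,vx))
u,v=c[:,0],c[:,1]
for nm,s in dict(left=(u<240)&(v>235)&(v<360),right=(u>400)&(v>235)&(v<360),back=(v>370)&(u>245)&(u<390),frontL=(v<225)&(u>228)&(u<272),frontR=(v<225)&(u>360)&(u<405),nb=(v>230)&(v<262)&(u>288)&(u<343)).items(): print(nm,s.sum(),line(s))
P=cloud(d,K,T); q=P[l==i]; print('roof z',np.median(q[:,2]))
# door top strip: depth z
z=P[...,2]
for col in (235,315,395):
    print(col,[(r_,im[r_,col].tolist(),P[r_,col].round(3).tolist()) for r_ in range(196,228,3)])
for n_ in ("w_scr","w_cab","top0"):
    im,d,K,T=load(n_); hsv=cv2.cvtColor(im,cv2.COLOR_RGB2HSV)
    m=cv2.inRange(hsv,(2,140,50),(14,255,255))
    cs,_=cv2.findContours(m,cv2.RETR_EXTERNAL,cv2.CHAIN_APPROX_NONE)
    for c in cs:
        if cv2.contourArea(c)<100: continue
        w=ray(c[:,0],K,T,0.01)[:,:2]; r=cv2.minAreaRect((w*1000).astype(np.float32)); print(n_,c[:,0].mean(0).round(),np.round(r[0],1),np.round(r[1],1),round(r[2],1))
im,d,K,T=load("w_scr")
cv2.imwrite("pics/c1.png",cv2.resize(im[130:270,270:390,::-1],None,fx=4,fy=4,interpolation=cv2.INTER_CUBIC))
im,d,K,T=load("w_cab")
cv2.imwrite("pics/c2.png",cv2.resize(im[185:265,210:420,::-1],None,fx=3.8,fy=3.8,interpolation=cv2.INTER_CUBIC))
E
```

```text
[  218   218   195   165 27312]
((657.8457641601562, -15.467353820800781), (189.98329162597656, 185.40771484375), 85.18555450439453)
left 124 (array([ 0.6348003 , -0.10690248], dtype=float32), np.float32(-4.9248013))
right 124 (array([0.6574558 , 0.07925352], dtype=float32), np.float32(-4.6723943))
back 144 (array([ 0.7497772 , -0.01292847], dtype=float32), np.float32(85.18519))
frontL 43 (array([ 0.56072134, -0.07466719], dtype=float32), np.float32(85.13916))
frontR 44 (array([0.5710085 , 0.05666239], dtype=float32), np.float32(85.40167))
nb 54 (array([0.60169584, 0.00251525], dtype=float32), np.float32(86.61607))
roof z 0.13192536749281994
235 [(196, [70, 66, 65], [0.544, -0.093, 0.079]), (199, [68, 65, 64], [0.544, -0.088, 0.103]), (202, [73, 71, 68], [0.545, -0.083, 0.122]), (205, [103, 101, 98], [0.546, -0.081, 0.131]), (208, [110, 107, 105], [0.549, -0.081, 0.132]), (211, [114, 113, 109], [0.552, -0.082, 0.133]), (214, [119, 117, 115], [0.555, -0.082, 0.132]), (217, [78, 74, 66], [0.558, -0.083, 0.13]), (220, [120, 98, 72], [0.561, -0.084, 0.13]), (223, [167, 136, 95], [0.563, 
[... 1351 characters left out ...]
4 85.3] 39.6
w_cab [478.  42.] [399.2 195.2] [35.7 58. ] 74.4
top0 [201. 475.] [-39.  315.1] [84.3 27.2] 89.3
top0 [257. 469.] [-32.3 171.1] [91.7 58.2] 80.8
top0 [335. 463.] [-23.4 -12.3] [ 74.3 150. ] 7.1
top0 [215. 457.] [ -1.8 289.2] [98.2 66.1] 71.9
top0 [ 90. 414.] [107.7 613. ] [139.3  23.3] 85.8
top0 [282. 406.] [119.4 114.3] [102.9 286.3] 71.9
top0 [162. 306.] [399.5 459.4] [36.5 57.3] 49.8
top0 [258. 305.] [394.8 193.1] [32.8 59.5] 78.7
top0 [  5. 309.] [397.4 885.3] [125.3  49. ] 13.4
top0 [120. 354.] [250.9 564.6] [829.9 273.4] 75.3
top0 [213. 285.] [461.  324.2] [52.3 81.8] 43.5
top0 [466. 190.] [ 765.1 -438.8] [ 71.8 107.6] 63.9
top0 [162. 171.] [852.9 510.3] [232.2  62.7] 84.0
```

View pics/c1.png

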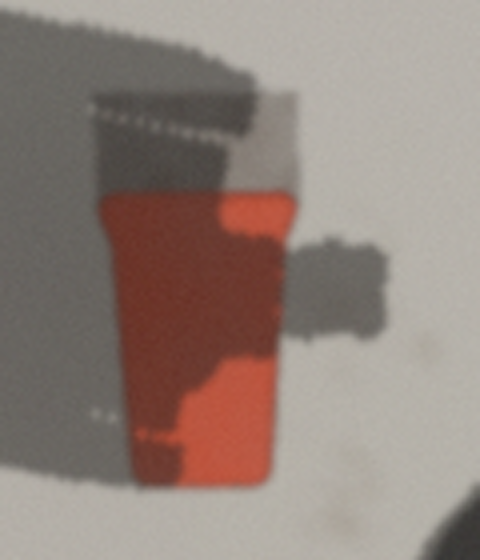

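View pics/c2.png

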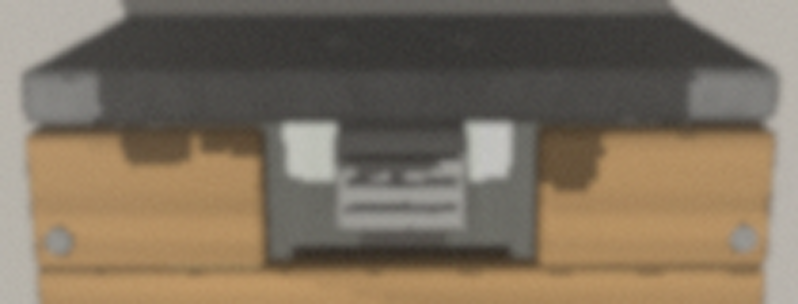

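The cabinet origin is about (0.651, -0.015) with yaw -4.8°. The roof measures 190x185 mm against the expected 190x186. Next I'll press the hook.

```bash
cat >> h.py <<'E'
YAW=-4.8; O=np.array([.6509,-.0149,0]); A=90+YAW
def cab(x,y,z): return (O+Ro.from_euler('z',YAW,degrees=True).apply([x,y,z])).tolist()
E
python3 -W ignore - <<'E'
from h import *
from plant import *
movep(cab(-.069,0,.16),down(A))
f0=observe()['ft_force']
print(move_l(cab(-.069,0,.100),feed=.04,max_force=2))
s=observe();print(s['time_s'],s['eef_pos'],s['ft_force']-f0)
snap("top","t_press")
E
```

```text
True
6.1083 [ 0.58164203 -0.00906221  0.1059501 ] [-0.48479995 -0.16811024  2.04781192]
```

```bash
python3 -W ignore - <<'E'
from h import *
from plant import *
f0=np.array([0,0,0.])
for z in (.101,.097,.0945):
    r=move_l(cab(-.069,0,z),feed=.03,max_force=15); s=observe();print(r,s['time_s'],s['eef_pos'].round(4),s['ft_force'].round(2))
E
```

```text
False 6.4667 [ 0.5822 -0.0091  0.101 ] [ 0.6  -0.8   4.47]
False 6.75 [ 0.5823 -0.0091  0.0971] [ 0.3  -0.62  4.56]
False 7.0 [ 0.5823 -0.0091  0.0947] [-0.26 -0.08  3.98]
```

```bash
python3 -W ignore - <<'E'
from h import *
from plant import *
for x in (-.082,-.095,-.115):
    r=move_l(cab(x,0,.0947),feed=.05,max_force=12); s=observe();print(r,s['time_s'],s['eef_pos'].round(4),s['ft_force'].round(2))
    if r: break
snap("top","t_draw1")
E
```

```text
False 7.4083 [ 0.5684 -0.008   0.0947] [-0.74  0.97  4.91]
False 7.8167 [ 0.5555 -0.0069  0.0945] [-1.64  0.15  4.79]
False 8.3667 [ 0.5351 -0.0052  0.0943] [-1.16  0.35  4.83]
```

```bash
python3 - <<'E'
from h import *
im=load("t_draw1")[0]; cv2.imwrite("pics/t_d1c.png",cv2.resize(im[140:290,260:420,::-1],None,fx=4,fy=4))
E
```

```text
(no output)
```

View pics/t_d1c.png

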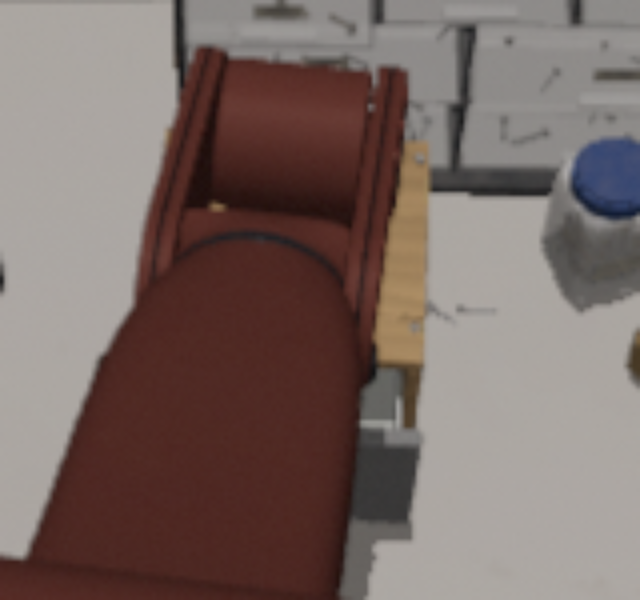

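The door is coming out with the hook held down. The grey door's right end is at crop (390,470), ahead of the cabinet. I'll keep drawing to the stop.

```bash
python3 -W ignore - <<'E'
from h import *
from plant import *
r=move_l(cab(-.215,0,.0947),feed=.08,max_force=12); s=observe();print(r,s['time_s'],s['eef_pos'].round(4),s['ft_force'].round(2))
r=move_l(cab(-.240,0,.0947),feed=.03,max_force=9); s=observe();print(r,s['time_s'],s['eef_pos'].round(4),s['ft_force'].round(2))
p=Ro.from_euler('z',-YAW,degrees=True).apply(s['eef_pos']-O); print('cab tcp',p.round(4))
move_l(cab(p[0]+.005,0,.0947),feed=.05)
move_l(cab(p[0]+.005,0,.24),feed=.15)
gripper_to(.075)
movep([.472,.311,.20],down(38.9))
snap("scene","s_open"); snap("top","t_open"); snap("wrist","w_scr2"); print(observe()['time_s'],observe()['opening'])
E
```

```text
False 9.8167 [0.436  0.0031 0.0944] [-0.27 -1.5   4.9 ]
True 10.3333 [0.4255 0.0041 0.0954] [-0.14 -0.25  4.84]
cab tcp [-2.262e-01  1.000e-04  9.540e-02]
13.8333 0.07502374035455965
```

View pics/t_open.png

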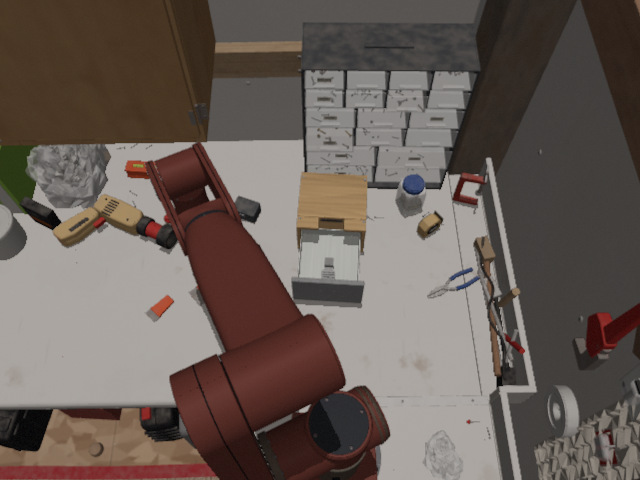

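View pics/w_scr2.png

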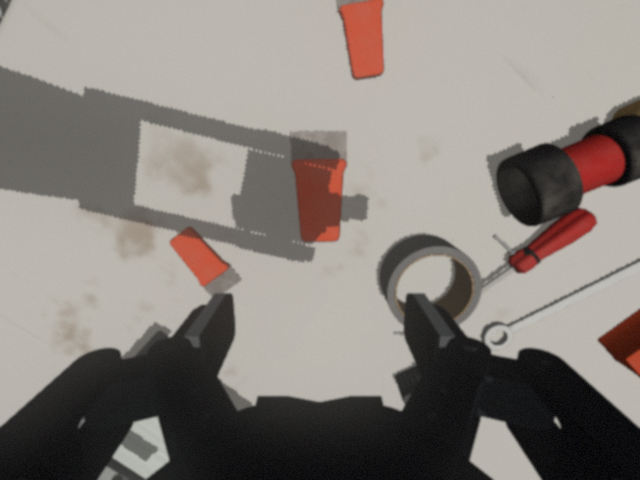

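```bash
python3 -W ignore - <<'E'
from h import *
im,d,K,T=load("w_scr2"); hsv=cv2.cvtColor(im,cv2.COLOR_RGB2HSV)
m=cv2.inRange(hsv,(2,140,50),(14,255,255))
cs,_=cv2.findContours(m,cv2.RETR_EXTERNAL,cv2.CHAIN_APPROX_NONE)
for c in cs:
    if cv2.contourArea(c)<500: continue
    w=ray(c[:,0],K,T,0.01)[:,:2]; r=cv2.minAreaRect((w*1000).astype(np.float32)); print(c[:,0].mean(0).round(),np.round(r[0],1),np.round(r[1],1),round(r[2],1))
im,d,K,T=load("t_open")
for uv in [(296,277),(362,281)]:pass
P=cloud(d,K,T); Q=Ro.from_euler('z',4.8,degrees=True).apply((P-O).reshape(-1,3)).reshape(P.shape)
s=(abs(Q[...,1])<.09)&(abs(Q[...,2]-.13)<.005)&(Q[...,0]<-.15)&(Q[...,0]>-.4)
print('door top x',np.percentile(Q[s][:,0],[1,5,50,95,99]),s.sum())
s=(abs(Q[...,1])<.075)&(Q[...,2]<.08)&(Q[...,2]>.03)&(Q[...,0]<-.1)&(Q[...,0]>-.23); print('floor',np.percentile(Q[s],[5,50,95],axis=0))
s=(abs(Q[...,1])<.015)&(Q[...,2]<.14)&(Q[...,2]>.07)&(Q[...,0]<-.1)&(Q[...,0]>-.23); print('hook',np.percentile(Q[s],[2,50,98],axis=0),s.sum())
cv2.imwrite("pics/t_o_c.png",cv2.resize(im[160:315,280:390,::-1],None,fx=4,fy=4,interpolation=cv2.INTER_CUBIC))
E
```

```text
[627. 342.] [836.6 409. ] [42.9 86.4] 53.8
[198. 257.] [399.2 199.4] [36.1 57.6] 74.3
[320. 196.] [462.  323.8] [49.9 80.8] 38.9
[364.  36.] [403.4 461.5] [36.1 58.6] 48.7
door top x [-0.24948599 -0.24852553 -0.242622   -0.2350341  -0.23409823] 319
floor [[-0.19421529 -0.06829995  0.05105043]
 [-0.14618479  0.00020321  0.05652658]
 [-0.1047115   0.06850162  0.06216675]]
hook [[-2.25477612e-01 -1.43120916e-02  9.45652050e-02]
 [-1.92634013e-01 -8.31995527e-05  1.10413454e-01]
 [-1.58393936e-01  1.40971238e-02  1.19087503e-01]] 218
```

View pics/t_o_c.png

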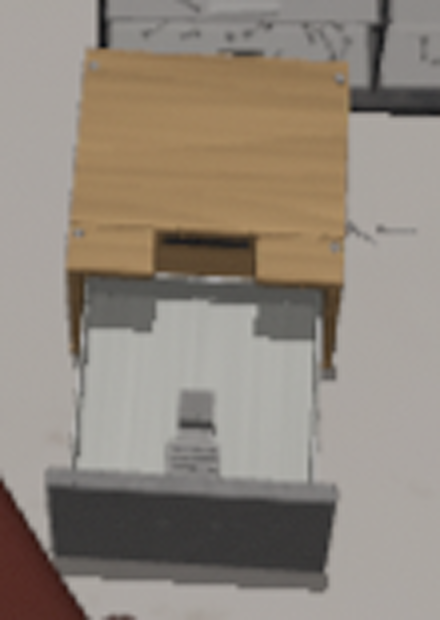

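The door is fully out: its front edge is at cab x = -0.2495, against -0.250 expected. The hook ends at cab x = -0.158. Now the scraper grasp.

```bash
python3 -W ignore - <<'E'
from h import *
from plant import *
g=[.4708,.3129]
gripper_to(.060)
move_l(g+[.03],feed=.2,rotation=down(38.9)); 
r=move_l(g+[-.012],feed=.03,max_force=4); s=observe();print(r,s['time_s'],s['eef_pos'].round(4),s['ft_force'].round(2))
z=s['eef_pos'][2]+.004
move_l(g+[z],feed=.05)
gripper_to(.0,f_grip=30); s=observe();print(s['opening'],s['eef_pos'].round(4),s['ft_force'].round(2))
move_l(g+[.08],feed=.1); s=observe();print(s['opening'],z)
move_l(g+[.20],feed=.25)
snap("wrist","w_held"); print(observe()['time_s'])
E
```

```text
True 16.2 [ 0.4706  0.3128 -0.005 ] [-2.42 -0.61  6.79]
0.044286538368381693 [ 0.4708  0.313  -0.0007] [-1.44 -1.13  4.75]
0.04461224899300517 -0.0010332710488305807
18.375
```

View pics/w_held.png

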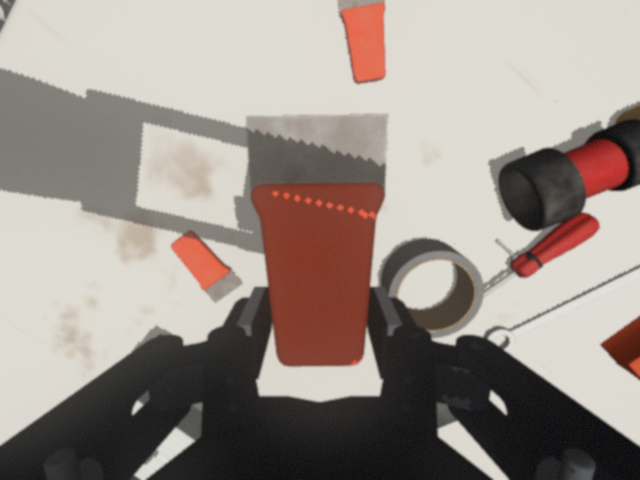

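The scraper is held level, with its handle at (320,275) between the pads. Now I'll place it in the tray.

```bash
python3 -W ignore - <<'E'
from h import *
from plant import *
x,y=-.132,-.043
movep(cab(x,y,.20),down(YAW)); 
move_l(cab(x,y,.10),feed=.12,max_force=10)
s=observe(); print(s['time_s'],s['opening'],s['ft_force'].round(2))
r=move_l(cab(x,y,.062),feed=.04,max_force=6); s=observe();print(r,s['time_s'],s['eef_pos'].round(4),s['ft_force'].round(2))
snap("scene","s_in"); snap("wrist","w_in")
E
```

```text
20.7167 0.044182448229221995 [0.11 0.9  0.03]
True 21.2583 [ 0.5164 -0.0469  0.0842] [-2.86  1.28  7.08]
```

View pics/w_in.png

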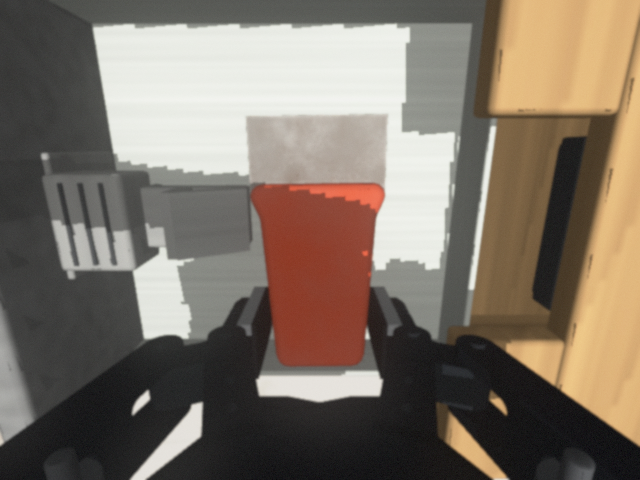

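View pics/s_in.png

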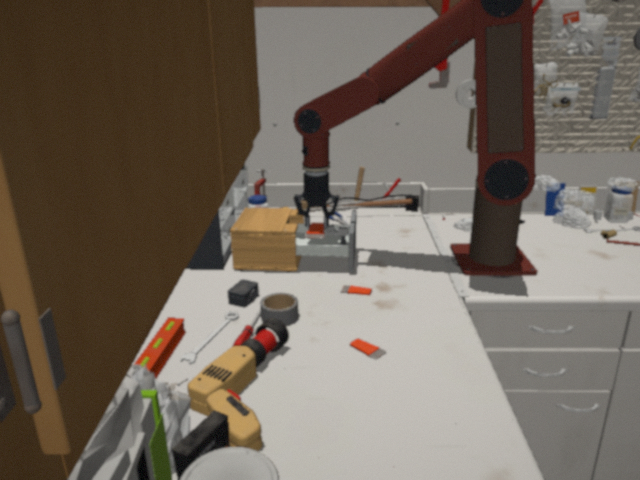

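The descent stopped at TCP z = 0.084, before reaching the floor. Either the rear knuckle met the roof edge, around (450,330), or the scraper met the hook tail, around (250,220). I'll measure both.

```bash
python3 -W ignore - <<'E'
from h import *
from plant import *
im,d,K,T=load("w_in"); P=cloud(d,K,T); Q=Ro.from_euler('z',4.8,degrees=True).apply((P-O).reshape(-1,3)).reshape(P.shape)
for nm,(u,v) in dict(tailrear=(245,220),tailrear2=(240,200),tailfront=(180,220),neck=(150,220),pad=(90,220),scrL=(275,200),scrR=(365,200),scrmid=(318,330),blade=(300,130),bladeR=(370,130),handend=(318,355),fingR=(400,340),kR=(440,360),kR2=(470,370),kL=(190,360),roof=(540,60),roofedge=(495,60),roof2=(520,345),floor=(320,80),rim=(460,100),rimL=(150,345)).items(): print(nm,Q[v,u].round(4),im[v,u])
s=observe(); print(Ro.from_euler('z',4.8,degrees=True).apply(s['eef_pos']-O),s['ft_force'],s['torque'])
E
```

```text
tailrear [-0.1586  0.0009  0.105 ] [108 106 103]
tailrear2 [-0.1601  0.0084  0.1045] [110 108 105]
tailfront [-0.1787  0.0031  0.1153] [104 106 102]
neck [-0.1972 -0.0003  0.0994] [113 113 109]
pad [-0.2123  0.0023  0.1116] [95 94 92]
scrL [-0.1482  0.0072  0.0962] [142  69  51]
scrR [-0.1123  0.007   0.0953] [238 114  84]
scrmid [-0.1311 -0.0503  0.0973] [139  61  46]
blade [-0.1381  0.0337  0.0923] [180 170 161]
bladeR [-0.111   0.0337  0.0923] [186 178 169]
handend [-0.1311 -0.0629  0.0974] [144  68  51]
fingR [-0.1056 -0.0303  0.1369] [34 32 31]
kR [-0.0932 -0.0362  0.1388] [24 22 24]
kR2 [-0.0868 -0.035   0.1452] [31 34 34]
kL [-0.1705 -0.0356  0.1395] [39 37 37]
roof [-0.0727  0.0495  0.1307] [228 187 127]
roofedge [-0.085   0.0492  0.1317] [136 108  73]
roof2 [-0.064  -0.0357  0.1314] [202 161 111]
floor [-0.1302  0.0574  0.0577] [235 237 231]
rim [-0.0634  0.049   0.0567] [145 146 139]
rimL [-0.1823 -0.0307  0.139 ] [46 46 46]
[-0.13134547 -0.04313898  0.08414924] [-1.96900004  1.19544874  7.61057613] [ 0.01892794 -0.06558957  0.00914764]
```

The force and torque point to the rear knuckle resting on the roof edge: contact is at about +48 mm along the jaw axis. The hook tail top is at 0.105, which is higher than where the arm stopped. I'll rise, lean the tool 15° towards the robot so the knuckle clears the roof, then lower again.

```bash
cat >> h.py <<'E'
def tilt(adeg,t):
    z=Ro.from_euler('z',YAW,degrees=True)
    return (z*Ro.from_euler('y',-t,degrees=True)*z.inv()*Ro.from_euler('xyz',down(adeg))).as_euler('xyz')
E
python3 -W ignore - <<'E'
from h import *
from plant import *
x,y=-.128,-.046
move_l(cab(-.132,-.043,.125),feed=.1)
rt=tilt(YAW,15); print(inverse_kinematics(cab(x,y,.06),rt))
move_l(cab(x,y,.125),feed=.05,rotation=rt)
hold(.1)
r=move_l(cab(x,y,.061),feed=.04,max_force=5); s=observe();print(r,s['time_s'],s['eef_pos'].round(4),s['ft_force'].round(2),s['torque'].round(3),s['opening'])
snap("scene","s_in2"); snap("wrist","w_in2")
E
```

```text
[-0.27991111 -0.00999126  2.151908    0.0745413   0.74406137 -0.24450233]
False 24.1833 [ 0.5202 -0.0503  0.0617] [ 1.46 -1.77  3.4 ] [-0.228 -0.281 -0.134] 0.044331861452749664
```

View pics/w_in2.png

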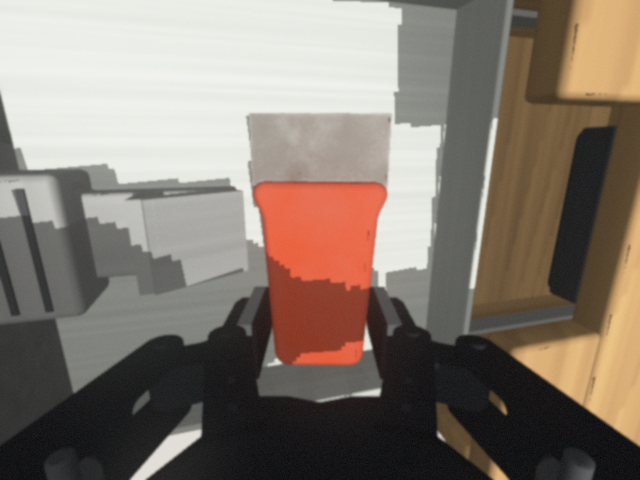

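The scraper is now low in the tray, with its front edge at the floor and clear of the hook tail at (240,230). I'll release it.

```bash
python3 -W ignore - <<'E'
from h import *
from plant import *
x,y=-.128,-.046
gripper_to(.053); hold(.2); snap("wrist","w_rel")
move_l(cab(x-.02,y,.14),feed=.06)
snap("wrist","w_rel2"); s=observe();print(s['time_s'],s['opening'],s['ft_force'])
E
```

```text
26.35 0.05281441202461375 [-1.18046807 -0.23094379 -0.56622574]
```

View pics/w_rel2.png

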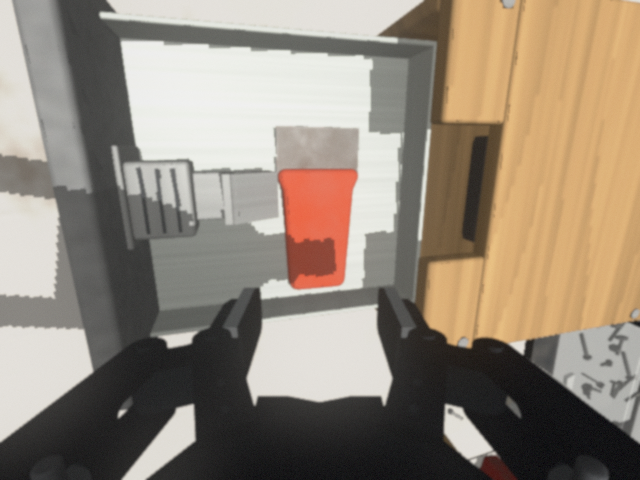

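```bash
python3 -W ignore - <<'E'
from h import *
from plant import *
im,d,K,T=load("w_rel2"); P=cloud(d,K,T); Q=Ro.from_euler('z',4.8,degrees=True).apply((P-O).reshape(-1,3)).reshape(P.shape)
for uv in [(285,180),(348,180),(300,270),(335,280),(285,140),(350,140),(200,110)]: print(uv,Q[uv[1],uv[0]].round(4))
move_l(cab(-.15,-.046,.24),feed=.2)
gripper_to(0)
movep(cab(-.29,0,.24),down(A))
move_l(cab(-.29,0,.082),feed=.2)
f0=observe()['ft_force']
r=move_l(cab(-.255,0,.082),feed=.04,max_force=8); s=observe();print(r,s['time_s'],s['eef_pos'].round(4),s['ft_force'].round(2))
r=move_l(cab(-.15,0,.082),feed=.07,max_force=15); s=observe();print(r,s['time_s'],s['eef_pos'].round(4),s['ft_force'].round(2))
r=move_l(cab(-.106,0,.082),feed=.04,max_force=25); s=observe();print(r,s['time_s'],s['eef_pos'].round(4),s['ft_force'].round(2), Ro.from_euler('z',4.8,degrees=True).apply(s['eef_pos']-O).round(4))
E
```

```text
(285, 180) [-0.15    0.0046  0.0671]
(348, 180) [-0.1081  0.0037  0.0679]
(300, 270) [-0.1412 -0.0568  0.067 ]
(335, 280) [-0.1157 -0.0669  0.0667]
(285, 140) [-0.1486  0.0288  0.0626]
(350, 140) [-0.1054  0.0291  0.0621]
(200, 110) [-0.1977  0.0455  0.0572]
False 30.825 [0.3969 0.0064 0.082 ] [-0.49 -0.1   0.31]
False 32.475 [ 0.5016 -0.0025  0.0822] [-0.13  0.1   0.55]
True 33.3833 [ 0.5354 -0.0049  0.0798] [ 0.43 -0.35 -0.2 ] [-0.116   0.0003  0.0798]
```

```bash
python3 -W ignore - <<'E'
from h import *
from plant import *
for i in range(2):
    r=move_l(cab(-.104,0,.082),feed=.03,max_force=30); s=observe();print(r,s['time_s'],s['ft_force'].round(2), Ro.from_euler('z',4.8,degrees=True).apply(s['eef_pos']-O).round(4))
move_l(cab(-.15,0,.082),feed=.15); move_l(cab(-.15,0,.30),feed=.25)
movep(cab(-.075,.01,.28),down(A)); hold(.2)
im,d,K,T=snap("wrist","w_end"); snap("top","t_end")
P=cloud(d,K,T); Q=Ro.from_euler('z',4.8,degrees=True).apply((P-O).reshape(-1,3)).reshape(P.shape)
s=(abs(Q[...,2]-.131)<.004)&(abs(Q[...,1]-0)<.08)&(Q[...,0]<-.05); print(np.percentile(Q[s][:,0],[0.5,2]))
s=(abs(Q[...,1])<.013)&(Q[...,0]>-.078)&(Q[...,0]<-.056); print('pad z',np.percentile(Q[s][:,2],[10,50,90]))
z=np.load("pics/w_cab.npz")
P=cloud(z['d'],z['K'],z['T']); Q=Ro.from_euler('z',4.8,degrees=True).apply((P-O).reshape(-1,3)).reshape(P.shape)
s=(abs(Q[...,2]-.131)<.004)&(abs(Q[...,1]-0)<.08)&(Q[...,0]<-.05); print('at start',np.percentile(Q[s][:,0],[0.5,2]))
s=(abs(Q[...,1])<.013)&(Q[...,0]>-.078)&(Q[...,0]<-.056); print('pad z',np.percentile(Q[s][:,2],[10,50,90]))
cv2.imwrite("pics/c_end.png",cv2.resize(im[160:300,200:430,::-1],None,fx=3.4,fy=3.4,interpolation=cv2.INTER_CUBIC)); print(observe()['time_s'])
E
```

```text
True 33.7083 [ 0.11 -0.37 -0.05] [-0.1167  0.0005  0.0786]
True 34.0333 [-0.34  0.5   0.58] [-0.1174  0.0005  0.0781]
[-0.10006245 -0.09987525]
pad z [0.1114875  0.31887666 0.33204383]
at start [-0.10016881 -0.10000629]
pad z [0.11117206 0.11208486 0.11306673]
36.1333
```

View pics/c_end.png

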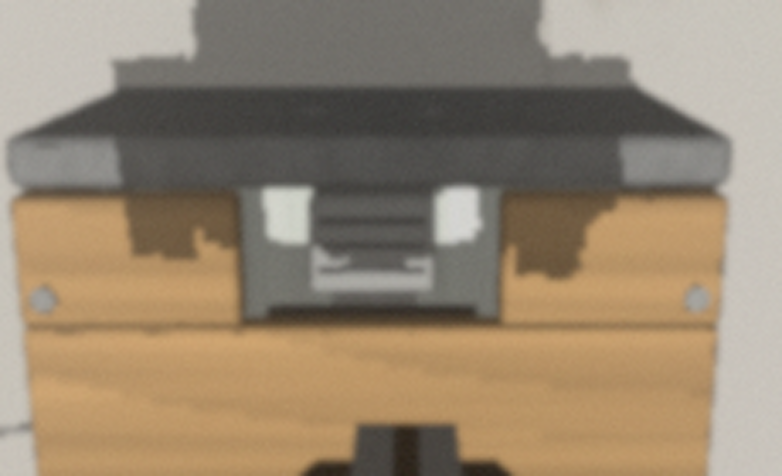

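View pics/t_end.png

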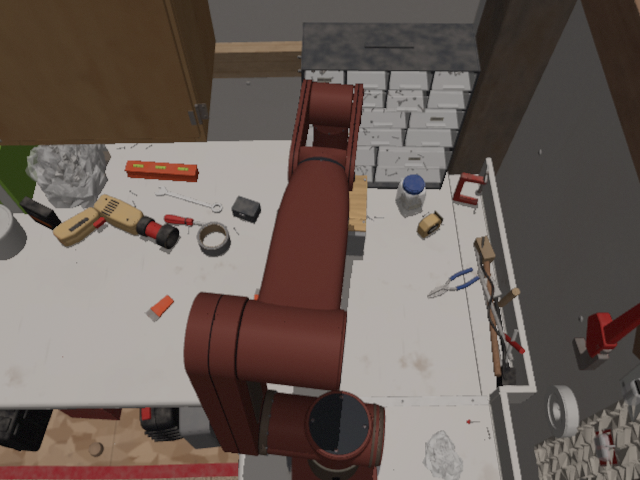

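The door and notch match the starting view. The door's front edge is at cab x = -0.100, as at the start. The pad in the notch at crop (372,250) reads z = 0.111, which is the raised position. The arm is clear of everything, so I'm handing the job in.

```bash
python3 -W ignore - <<'E'
from plant import *
job_done(); print(observe()['time_s'])
E
```

```text
the job is handed in; nothing more can be done
the job is handed in; nothing more can be done
```

The scraper is shut in the cabinet, and I handed the job in at about 36 s of the 61 s allowed. I pressed the hook down through the notch, drew the door fully out with the hook held, laid the large scraper flat in the tray and pushed the door home.

**Last checks:**
- **Door:** the front edge is at cabinet x = -0.100 m, the same as at the start, so it is fully home.
- **Hook:** the pad height reads 0.111 m, the same as at the start, so the hook is up. The median of that reading was spoiled because the gripper's fingers were in the measured patch, so I relied on its low end. I didn't pull on the door to test the catch.
- **Scraper:** before closing, depth readings showed it flat on the tray floor, clear of the hook's tail.
- **Other tools:** I did not touch them. In the last pictures they look unmoved, though the arm hid part of the view.

**What went wrong or disagreed:**
- **First lowering:** it stopped early when a gripper knuckle rested on the roof edge at about 7 N. I lifted, leaned the tool 15° and lowered again without trouble.
- **Closing push:** the force limit stopped it with the fingers 5–7 mm short of where I expected, twice more on repeat pushes. The camera showed the door fully home all the same.

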